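# Set the gate of the carton feeder to a pack

### The arm

A 6-joint arm with a two-finger parallel gripper is mounted at the origin on the work surface. World frame = base frame: x ahead of the robot, y to its left, z up, the work surface at z = 0. Lengths are in mm, angles in rad, forces in N, time in s.
With the tool pointing down it reaches from about 300 to 875 mm from the base axis. Payload 4.2 kg.
Tool frame: the origin (TCP) lies between the finger pads, 19 mm behind the fingertips; this is the grasp point; z points along the fingers, y is the line along which they close (so a half turn about z gives the same grasp; the last joint's range is limited). The gripper opens to 85 mm and grips with 20 to 120 N. Pads are 22 mm wide; open, the fingers measure 114 mm over their backs; the gripper's body (76 mm by 85 mm) begins 54 mm behind the grasp point. The pads swing forward as they close: fully open they stand 13 mm farther back than shut.
Start: joints at [-1.258, 0.32, 1.565, -0, 1.257, -0.02], TCP at [187.85, -543.463, 250.038] pointing down, gripper open.
Joint ranges: [-3.11, 3.11], [-0.84, 2.01], [0.21, 2.61], [-1.34, 4.49], [0.05, 2.63], [-2.56, 2.56]. Speed limits (rad/s): [2.57, 2.57, 3.14, 3.14, 3.14, 3.14].

### API

Orientations are given as a rotation vector (axis times angle).
In Python, from rig import manip gives the robot as it stands.
- The arm moves only by the tool apply_moves, never from a script. Its argument "increments" is text: rows parted by semicolons, each of 7 numbers parted by spaces: the shift along the tool's x, y, z as a fraction of full scale, then the turn, a rotation vector about the tool's x, y, z as a fraction of full scale, then the opening in per cent of the stroke, from 0 (shut) to 100 (fully open). A call has 1 to 5 rows; each row shifts and turns the commanded pose from where the row before left it, along the tool's axes as they then stand; what a row does not reach is not made up. Full scale, the value 1, is 4 cm for a shift and 0.08 rad for a turn. A row lasts 1/10 s, in which the tool goes at most 50 mm and 8.59 degrees, less where a joint would pass 70% of its speed; a pose out of reach is approached as far as the arm can. A call with a number of a shift or a turn outside -1 to 1 is refused whole. A call with a gripper value outside its range is refused whole. The fingers move at their own pace and stop on an object; the grip force is fixed at half the most. Time passes only in rows, so rows that do not move let the fingers close. It gives the time, the measured TCP pose, the force, the opening and the grip force at its end, in the units of the state.
- manip.sense(): the state, without advancing time (a new reading comes with each control period).
- manip.get_image(name): name is "side" or "top"; returns a dict with "color" (420x560x3 uint8, blue, green, red), "K" (3x3 intrinsics, pixels), "R" (3x3) and "t" (3): a world point X has camera coordinates R X + t. Camera axes: x right, y down, z forward; pixel columns grow to the right and rows downward; lengths in mm; the calibration is good to about 2 mm. A picture is of the moment at which its call begins. There is no depth.
- manip.close_job(): hands the job in; it is judged then, once.
Trained networks look in a picture, given as the dict that the camera call returned (one of the last four; its "shot" number tells which), for a name from the list of things; names that differ only in an ending like _2 or _b are one class to them, and where a whole thing is asked for, a point or a joint stands for the part that bears it (a point fixed in the world has none). Each returns a list of dicts, best first, with "confidence" (0 to 1); they miss things now and then, are a little off and sometimes report something else, mostly with a low value. They report only what shows in the picture. A call takes as long as a camera call.
- manip.recognise(picture, query): "centre" ([column, row] as shares, 0 to 1, of the picture: columns of its width, rows of its height, amid what is visible of it).
The state is a dict: "time": time; "joint_pos": joint angles; "qvel": joint speeds; "joint_torque": joint torques, N m; "ee_pos": TCP position; "orientation": TCP orientation; "force": force on the tool from outside, world axes, zero at the start; "wrist_torque": the same for the moment, N m; "finger_gap": finger opening in mm; "finger_force": force on a finger pad.
Only numpy, scipy, OpenCV 4.12 (cv2) and the standard library are available. Lean on these libraries where they do the work, as an engineer would, in place of code of your own. Each camera call takes 0.05 s, during which the arm holds its last target. There are 200 camera calls.

### The job

Lay the red pack flat on the feeder's bed between the side guides, with its leading end under the gate and a few centimetres out the other side, and let go of it. Then turn the dial clockwise until the gate just touches the pack, pressing it only lightly, and back the dial off two clicks, so that the pack has a little air under the gate. Leave the pack lying there and everything else on the table where it is.

Things in the scene. Friction and masses are not known exactly. Their poses are not given: they have to be found in the camera images.
- feeder: Bench carton feeder, fixed: grey chassis 320 mm long (x -180 to +140), 200 wide; flat bed with rubber belts 55 mm above the table. Origin on the table under the gate; x = the way packs travel, from the infeed end (-x, robot side), z up. A blue bridge (x -25 to +25, y -84 to +84, underside 120, top 150 mm above the table) spans the bed, with the gate beneath and the dial on top.
- bed_under_gate (a point): Point on the bed's middle line straight under the gate, 55 mm above the table; axes as the feeder. Two aluminium side guides 14 mm high leave a channel 62 mm wide (y -31 to +31) from x -60 to +90 mm; their lead-ins flare outwards back to x -79 mm, where the mouth is 76 mm wide. Before that the bed is open to x -180.
- dial_axis (a point): Fixed point on the dial's upright axis, 182.5 mm above the table: TCP height to grip the round black knurled knob (40 mm across, 159 to 189 mm above the table) from above. 15 degrees a click, 24 a turn; it rests only in its clicks. From above, clockwise lowers the gate, 3 mm a click. The next point tells how it feels.
- plunger_seat (a point): Fixed point where the sprung plunger's roller meets the toothed brass wheel (60 mm across, 152 to 160 mm high) under the knob; its housing reaches 75 mm from the axis, 161 mm high. Leaving a click takes about 0.13 N m at once, falling to 0 half-way; then the detent pulls on to the next click with as much. 0.1 N m more on the dial presses about 9 N at the gate.
- gate: The moving gate under the bridge: aluminium block 44 mm wide (y), 30 deep (x), with an orange sole. Slides up and down only, driven by the dial. Origin at the centre of the sole's underside. Starts in some click, 10 to 20 mm above the height of the top of a pack on the bed.
- gate_lip (a point): Centre of the underside of the gate's orange rubber sole (26 mm along x by 42 mm), the face that touches the pack; axes as the feeder. Sole and pack together give about 0.5 mm at 10 N. A light touch is 2 to 20 N; over 25 N crushes the pack.
- pack: The red pack with a white band: stiff flat sweets carton 170 x 50 x 20 mm (x, y, z), about 0.14 kg, flat on the table. Origin at the centre of its underside, x along its length; either end may lead. Placed right, its centre lies 20 to 70 mm before the gate (feeder x -0.070 to -0.020), its leading end 15 to 65 mm past the gate's middle.
- blue_pack: Bystander: a blue pack of the same size and shape. Leave alone.
- yellow_pack: Bystander: a yellow pack of the same size and shape. Leave alone.
- tape_roll: Bystander: roll of brown tape, 100 mm across, 48 mm high, lying flat; origin under its centre. Leave alone.
- knife: Bystander: yellow safety knife 140 mm long, 15 mm high. Leave alone.
- scanner: Bystander: hand scanner, grey head and black handle, 175 mm long, 36 mm high. Leave alone.
- carton: Bystander: open cardboard carton 200 x 150 x 90 mm. Leave alone.
- mug: Bystander: white mug 80 mm across, 95 mm high. Leave alone.
- marker: Bystander: black and blue marker 130 mm long, 14 mm thick. Leave alone.

How it is judged:
By the outcome, as a careful person would: the job done as asked, in the order asked, and still so for the second after the job is handed in, with the robot touching nothing.
It also fails if it takes over 72 s, if anything falls off the work surface, if the arm or the gripper's body presses on something with over 40 N, if the wrist force passes 120 N, or if a joint passes its speed limit or range.

## Working session

There is one attempt and no reset: what is moved stays moved. The work goes in short steps, Python scripts to look and compute and a tool call to move; the robot and the scene stay as the last step left them, time stands still between calls to the robot, and variables do not carry over. Pictures are saved under pics/ and viewed, at most 10 in all, crops included, and the job is handed in when it is done.

Besides the shell and the picture viewer there is one more tool, called in YAML: its name, and indented under it one key for each argument. apply_moves: Moves the arm, as the interface text tells. Shift numbers are shares of 4 cm and turn numbers shares of 0.08 rad, none past 1 either way. Its arguments: {"type":"object","properties":{"increments":{"type":"string"}},"required":["increments"]}

```bash
mkdir -p pics; ls
cat > h.py <<'E'
from rig import manip
import numpy as np, cv2
from scipy.spatial.transform import Rotation as Rn
def px2w(im,uv,z):
    K,R,t=[np.array(im[k],float) for k in("K","R","t")]
    c=-R.T@t; d=R.T@np.linalg.inv(K)@np.array([uv[0],uv[1],1.0])
    return c+d*(z-c[2])/d[2]
def w2px(im,X):
    K,R,t=[np.array(im[k],float) for k in("K","R","t")]
    p=K@(R@np.array(X,float)+t); return p[:2]/p[2]
def tri(ims,uvs):
    P=[np.array(i["K"])@np.c_[np.array(i["R"]),np.array(i["t"]).ravel()] for i in ims]
    X=cv2.triangulatePoints(P[0],P[1],np.array(uvs[0],float).reshape(2,1),np.array(uvs[1],float).reshape(2,1)).ravel()
    return X[:3]/X[3]
def rec(im,q):
    return [(round(r["confidence"],2),[round(float(r["centre"][0]*560),1),round(float(r["centre"][1]*420),1)]) for r in manip.recognise(im,q)[:2]]
E
python3 - <<'E'
from h import *
a=manip.get_image("top");b=manip.get_image("side")
cv2.imwrite("pics/top.png",a["color"]);cv2.imwrite("pics/side.png",b["color"])
for i in(a,b):
    print(np.round(-np.array(i["R"]).T@np.array(i["t"]).ravel()),np.round(np.array(i["K"])[0]))
    for q in["pack","dial_axis","plunger_seat","gate","feeder","bed_under_gate","gate_lip"]: print(q,rec(i,q))
s=manip.sense();print(s)
E
```

```text
pics
[ 306.   16. 1655.] [466.   0. 281.]
pack [(0.6, [344.3, 226.7])]
dial_axis [(0.78, [246.5, 183.2]), (0.7, [411.5, 272.2])]
plunger_seat [(0.94, [244.0, 183.7])]
gate []
feeder [(0.86, [246.0, 181.6])]
bed_under_gate [(0.74, [243.1, 181.4])]
gate_lip []
[ 196.  716. 1028.] [465.   0. 278.]
pack [(0.67, [326.4, 189.3])]
dial_axis [(0.76, [231.3, 264.5])]
plunger_seat [(0.92, [228.9, 265.8])]
gate []
feeder [(0.58, [230.4, 263.3])]
bed_under_gate [(0.83, [229.7, 264.0]), (0.47, [324.1, 190.4])]
gate_lip [(0.31, [229.3, 265.3])]
{'time': 0.8, 'joint_pos': array([-1.25801079e+00,  3.19586863e-01,  1.56447446e+00,  1.62983312e-05,
        1.25738741e+00, -1.99943148e-02]), 'qvel': array([-2.21837154e-03, -9.55543201e-06,  2.54155188e-04, -6.81910763e-04,
        1.08226145e-03, -1.14013312e-03]), 'joint_torque': array([-1.40356377e-03, -4.15364206e+01, -2.34411925e+01, -1.02898489e-04,
        1.83988450e-04,  8.94923943e-06]), 'ee_pos': array([ 187.8525398 , -543.47663769,  250.05543011]), 'orientation': array([3.09806756e+00, 5.20289710e-01, 5.70699323e-05]), 'force': array([-0.24306679, -0.46159236, -0.08927323]), 'wrist_torque': array([ 0.03712313, -0.04745076, -0.01229205]), 'finger_force': 0.0, 'finger_gap': 85.75139563707592}
```

View pics/top.png

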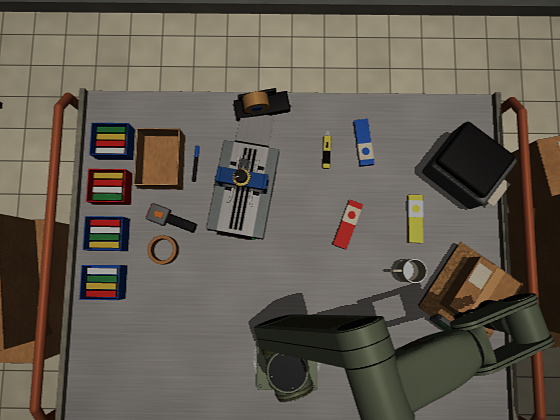

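View pics/side.png

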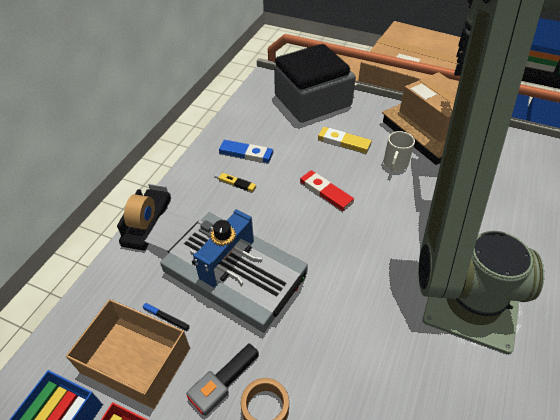

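The top view shows the red pack at about (348,224), and the feeder at about (242,190) with its bridge and dial near (241,177). I'll refine these by segmentation and look at a zoom.

```bash
cat > seg.py <<'E'
from h import *
a=manip.get_image("top");b=manip.get_image("side")
def mask(im,lo,hi,box):
    h=cv2.cvtColor(im["color"],cv2.COLOR_BGR2HSV)
    m=cv2.inRange(h,np.array(lo),np.array(hi)); z=np.zeros_like(m); x0,y0,x1,y1=box; z[y0:y1,x0:x1]=m[y0:y1,x0:x1]; return z
if __name__=="__main__":
    # red pack: red incl. white band via hull of red (top face z=20)
    h=a["color"].astype(int); r=((h[...,2]>130)&(h[...,1]<90)).astype(np.uint8); r[:195]=0;r[250:]=0;r[:,:325]=0;r[:,370:]=0
    p=cv2.findNonZero(r); rect=cv2.minAreaRect(p); box=cv2.boxPoints(rect)
    W=np.array([px2w(a,q,20)[:2] for q in box]); print("pack",rect,np.round(W,1),W.mean(0),np.linalg.norm(np.diff(W,axis=0),axis=1))
    # bridge
    m=mask(a,(100,120,50),(125,255,255),(205,155,280,200)); p=cv2.findNonZero(m); rect=cv2.minAreaRect(p); box=cv2.boxPoints(rect)
    W=np.array([px2w(a,q,150)[:2] for q in box]); print("bridge",rect,np.round(W,1),W.mean(0),np.linalg.norm(np.diff(W,axis=0),axis=1))
    c1=cv2.resize(a["color"][130:250,195:295],None,fx=4,fy=4,interpolation=cv2.INTER_CUBIC)
    c2=cv2.resize(b["color"][205:325,160:260],None,fx=4,fy=4,interpolation=cv2.INTER_CUBIC)
    cv2.imwrite("pics/z1.png",np.hstack([c1,c2[:480]])[:, :800])
E
python3 seg.py
```

```text
pack ((347.67578125, 224.06527709960938), (14.275650024414062, 47.433719635009766), 20.376436233520508) [[ 387.9 -157. ]
 [ 545.7 -216.1]
 [ 528.4 -263.3]
 [ 371.2 -203.7]] [ 458.28495683 -210.0165761 ] [168.41790473  50.19337554 168.15888825]
bridge ((241.21624755859375, 177.29212951660156), (51.11587905883789, 14.808292388916016), 9.659893035888672) [[585.1 242.9]
 [634.1 236.2]
 [607.   69.6]
 [558.3  77. ]] [596.14599023 156.40617071] [ 49.4361334  168.76778303  49.27406086]
```

View pics/z1.png

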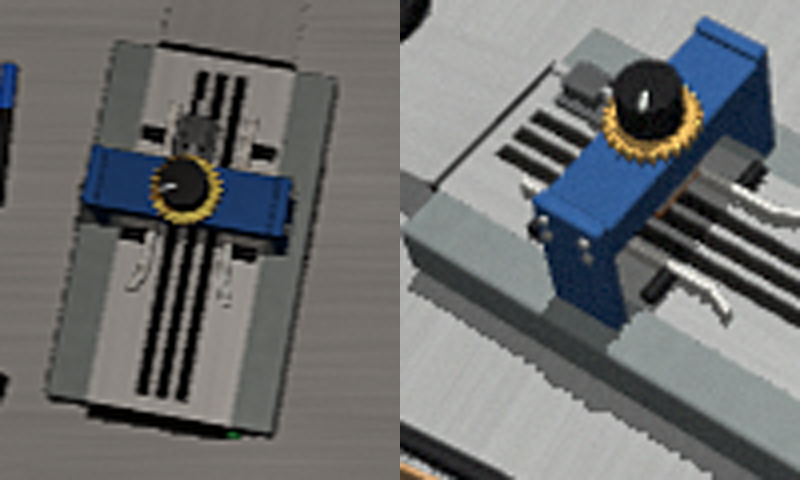

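```bash
cat > f.py <<'E'
from seg import *
for im,bx in((a,(225,160,260,200)),(b,(205,210,245,250))):
    m=mask(im,(15,110,90),(32,255,255),bx); p=cv2.findNonZero(m); h=cv2.convexHull(p); e=cv2.fitEllipse(h); print("wheel",e,px2w(im,e[0],156))
# chassis/bed: top belts, dark pixels below bridge
g=cv2.cvtColor(a["color"],cv2.COLOR_BGR2GRAY)
L=[]
for row in range(192,229):
    # middle belt: find three dark minima
    r=255-cv2.resize(g[row:row+1,222:258],None,fx=8,fy=1,interpolation=cv2.INTER_CUBIC)[0].astype(float)
    pk=[i for i in range(12,len(r)-12) if r[i]==r[i-12:i+13].max() and r[i]>170]
    L.append((row,[round(222+(i+.5)/8-.5,1) for i in pk]))
good=[(c[1],r) for r,c in L if len(c)==3 and 4<c[2]-c[1]<7.5 and 4<c[1]-c[0]<7.5]; print(len(good),good[:3],good[-3:])
W=np.array([px2w(a,q,55)[:2] for q in good]); s,i=np.polyfit(W[:,0],W[:,1],1); print("yaw",np.degrees(np.arctan(s)),"line y at x=596:",s*596+i, "resid",np.std(W[:,1]-s*W[:,0]-i))
# chassis outline edges: gradient
E
python3 f.py
```

```text
wheel ((240.9756317138672, 176.88949584960938), (16.964250564575195, 17.810665130615234), 82.09906005859375) [596.24821495 156.54674744 156.        ]
wheel ((222.54037475585938, 234.53768920898438), (20.30182456970215, 24.285207748413086), 79.62074279785156) [595.62439037 155.949291   156.        ]
0 [] []Traceback (most recent call last):
  File "f.py", line 13, in <module>
    W=np.array([px2w(a,q,55)[:2] for q in good]); s,i=np.polyfit(W[:,0],W[:,1],1); print("yaw",np.degrees(np.arctan(s)),"line y at x=596:",s*596+i, "resid",np.std(W[:,1]-s*W[:,0]-i))
                                                                 ~^^^^^
IndexError: too many indices for array: array is 1-dimensional, but 2 were indexed
```

```bash
cat > f2.py <<'E'
from seg import *
g=cv2.cvtColor(a["color"],cv2.COLOR_BGR2GRAY)
for thr in(70,90):
    z=(g<thr).astype(np.uint8); z[:193]=0; z[229:]=0; z[:,:226]=0; z[:,254:]=0
    n,l,st,ce=cv2.connectedComponentsWithStats(z,connectivity=8)
    for k in range(1,n):
        if st[k,4]<30: continue
        v,u=np.nonzero(l==k); W=np.array([px2w(a,q,55)[:2] for q in zip(u,v)])
        s,i=np.polyfit(W[:,0],W[:,1],1); print(thr,st[k],"yaw",np.degrees(np.arctan(s)),"y@596",s*596+i)
# chassis long edges by Canny+Hough? sides
e=cv2.createLineSegmentDetector().detect(g[130:250,195:300])[0][:,0]
for x0,y0,x1,y1 in e:
    if np.hypot(x1-x0,y1-y0)>25: 
        P=[px2w(a,(x+195,y+130),55)[:2] for x,y in((x0,y0),(x1,y1))]; d=P[1]-P[0]; print(np.round(P,0).tolist(),round(np.degrees(np.arctan2(d[1],d[0])),1))
E
python3 f2.py
```

```text
70 [229 193   9  36  92] yaw -9.630289367412223 y@596 173.41074034944506
70 [234 193   9  36  85] yaw -9.41601895140933 y@596 156.25807826074328
70 [239 193   9  36  86] yaw -9.415504635431821 y@596 138.9354155476708
90 [229 193  10  36 110] yaw -9.454995059137508 y@596 173.4993422520154
90 [234 193  10  36 109] yaw -9.45463637542297 y@596 156.28260406219664
90 [239 193  10  36 110] yaw -9.321020941275071 y@596 139.20656000058855
[[435.0, 276.0], [405.0, 94.0]] -99.5
[[563.0, 140.0], [433.0, 160.0]] 170.9
[[440.0, 206.0], [581.0, 182.0]] -9.7
[[395.0, 89.0], [415.0, 248.0]] 82.9
[[436.0, 171.0], [581.0, 146.0]] -9.6
[[723.0, 77.0], [742.0, 192.0]] 80.9
[[563.0, 158.0], [440.0, 178.0]] 170.6
[[440.0, 187.0], [567.0, 166.0]] -9.5
[[581.0, 172.0], [441.0, 195.0]] 170.7
[[750.0, 188.0], [732.0, 74.0]] -98.9
[[722.0, 316.0], [601.0, 324.0]] 176.0
[[711.0, 31.0], [403.0, 83.0]] 170.6
[[416.0, 123.0], [551.0, 100.0]] -9.7
[[412.0, 90.0], [711.0, 41.0]] -9.4
[[566.0, 225.0], [439.0, 247.0]] 170.4
```

Feeder: origin (596,156), yaw −9.5°. Pack: centre (458,−210), yaw −20.6°. I'll grip it 60 mm behind its centre.

```bash
cat > go.py <<'E'
import sys
from h import *
# go.py x y z yaw n : rows from the measured pose; tool kept upright
def go(x,y,z,yaw,n):
    s=manip.sense(); p=np.array(s["ee_pos"]); R=Rn.from_rotvec(s["orientation"])
    T=Rn.from_euler("z",yaw)*Rn.from_euler("x",np.pi); d=(R.inv()*T).as_rotvec(); st=Rn.from_rotvec(d/n)
    for k in range(n):
        v=R.inv().apply((np.array([x,y,z])-p)/n)/40; print(np.round(v,2),np.round(d/n/.08,2)); R=R*st
    print("t",s["time"],"q6",s["joint_pos"][5],"F",np.round(s["force"],1),"M",np.round(s["wrist_torque"],3))
if __name__=="__main__": go(*map(float,sys.argv[1:5]),int(sys.argv[5]))
E
python3 go.py 402 -189 120 -0.36 12
```

```text
[ 0.66 -0.55  0.27] [ 0.   -0.    0.72]
[ 0.63 -0.59  0.27] [ 0.   -0.    0.72]
[ 0.59 -0.62  0.27] [ 0.   -0.    0.72]
[ 0.56 -0.66  0.27] [ 0.   -0.    0.72]
[ 0.52 -0.69  0.27] [ 0.   -0.    0.72]
[ 0.48 -0.72  0.27] [ 0.   -0.    0.72]
[ 0.44 -0.74  0.27] [ 0.   -0.    0.72]
[ 0.39 -0.77  0.27] [ 0.   -0.    0.72]
[ 0.35 -0.79  0.27] [ 0.   -0.    0.72]
[ 0.3  -0.81  0.27] [ 0.   -0.    0.72]
[ 0.25 -0.82  0.27] [ 0.   -0.    0.72]
[ 0.21 -0.84  0.27] [ 0.   -0.    0.72]
t 1.1 q6 -0.020001693006879245 F [ 0.7  0.6 -0. ] M [-0.006  0.007 -0.045]
```

apply_moves:
  increments: "0.66 -0.55 0.27 0 0 0.72 100; 0.63 -0.59 0.27 0 0 0.72 100; 0.59 -0.62 0.27 0 0 0.72 100; 0.56 -0.66 0.27 0 0 0.72 100; 0.52 -0.69 0.27 0 0 0.72 100"

```text
time: 1.6
ee_pos: [277.5, -394.8, 195.8]
orientation: [3.14, 0.066, 0.001]
force: [0.9, -0.1, 0.1]
finger_gap: 85.5
finger_force: 0.0
```

apply_moves:
  increments: "0.48 -0.72 0.27 0 0 0.72 100; 0.44 -0.74 0.27 0 0 0.72 100; 0.39 -0.77 0.27 0 0 0.72 100; 0.35 -0.79 0.27 0 0 0.72 100; 0.3 -0.81 0.27 0 0 0.72 100"

```text
time: 2.1
ee_pos: [366.9, -247.0, 141.9]
orientation: [3.117, -0.385, 0.001]
force: [-0.1, -0.2, -0.9]
finger_gap: 85.2
finger_force: 0.0
```

apply_moves:
  increments: "0.25 -0.82 0.27 0 0 0.72 100; 0.21 -0.84 0.27 0 0 0.72 100; 0 0 0 0 0 0 100; 0 0 0 0 0 0 100"

```text
time: 2.5
ee_pos: [402.0, -188.8, 120.4]
orientation: [3.092, -0.556, -0.0]
force: [0.7, 0.3, -0.4]
finger_gap: 85.4
finger_force: 0.0
```

```bash
python3 go.py 402 -189 22 -0.36 4
python3 - <<'E'
from h import *
print(manip.sense()["ee_pos"])
a=manip.get_image("top");cv2.imwrite("pics/t2.png",cv2.resize(a["color"][150:290,290:430],None,fx=3,fy=3))
b=manip.get_image("side");c=cv2.resize(b["color"][100:240,270:400],None,fx=3,fy=3);cv2.imwrite("pics/t2.png",np.hstack([cv2.resize(a["color"][150:290,300:430],None,fx=3,fy=3),c]))
E
```

```text
[0.   0.   0.62] [0.   0.   0.01]
[0.   0.   0.62] [0.   0.   0.01]
[0.   0.   0.62] [0.   0.   0.01]
[0.   0.   0.62] [0.   0.   0.01]
t 2.5 q6 1.4621920784687392 F [ 0.7  0.3 -0.4] M [-0.05   0.007  0.003]
[ 402.02736279 -188.81774181  120.42420066]
```

View pics/t2.png

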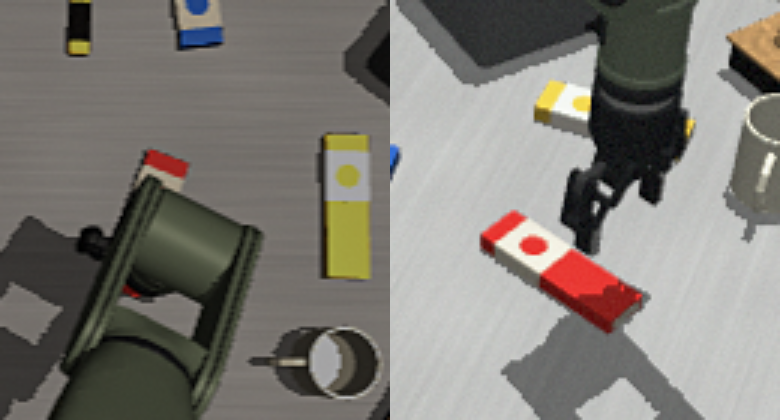

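The open fingers straddle the tail half of the pack (side-crop fingers at about (580,230), pack from (515,215) to (625,315)). Descending.

apply_moves:
  increments: "0 0 0.7 0 0 0 100; 0 0 0.7 0 0 0 100; 0 0 0.6 0 0 0 100; 0 0 0.43 0 0 0 100; 0 0 0 0 0 0 100"

```text
time: 3.1
ee_pos: [400.2, -189.7, 21.9]
orientation: [-3.09, 0.563, 0.006]
force: [0.2, -0.3, 0.3]
finger_gap: 85.6
finger_force: 0.0
```

apply_moves:
  increments: "0 0 0 0 0 0 0; 0 0 0 0 0 0 0; 0 0 0 0 0 0 0; 0 0 0 0 0 0 0; 0 0 0 0 0 0 0"

```text
time: 3.6
ee_pos: [402.5, -189.8, 24.7]
orientation: [3.09, -0.56, 0.005]
force: [-1.6, -1.3, 5.5]
finger_gap: 48.5
finger_force: 62.4
```

apply_moves:
  increments: "0 0 0 0 0 0 0; 0 0 0 0 0 0 0; 0 0 0 0 0 0 0"

```text
time: 3.9
ee_pos: [402.6, -189.8, 24.7]
orientation: [3.09, -0.56, 0.005]
force: [-1.2, -1.2, 4.7]
finger_gap: 48.4
finger_force: 62.4
```

apply_moves:
  increments: "0 0 -0.5 0 0 0 0; 0 0 -0.8 0 0 0 0; 0 0 -0.8 0 0 0 0; 0 0 -0.4 0 0 0 0; 0 0 0 0 0 0 0"

```text
time: 4.4
ee_pos: [403.3, -189.9, 126.1]
orientation: [3.089, -0.56, 0.011]
force: [0.3, -0.4, -1.1]
finger_gap: 48.4
finger_force: 62.4
```

```bash
python3 go.py 359.3 195.6 120 -0.166 11
python3 - <<'E'
from h import *
s=manip.sense();print(s["ee_pos"],s["finger_gap"])
a=manip.get_image("top");b=manip.get_image("side")
cv2.imwrite("pics/t3.png",np.hstack([cv2.resize(a["color"][150:290,300:430],None,fx=3,fy=3),cv2.resize(b["color"][100:240,270:400],None,fx=3,fy=3)]))
E
```

```text
[-0.4  -0.79  0.01] [ 0.   -0.01 -0.22]
[-0.39 -0.79  0.01] [ 0.   -0.01 -0.22]
[-0.37 -0.8   0.01] [ 0.   -0.01 -0.22]
[-0.36 -0.81  0.01] [ 0.   -0.01 -0.22]
[-0.35 -0.81  0.01] [ 0.   -0.01 -0.22]
[-0.33 -0.82  0.01] [ 0.   -0.01 -0.22]
[-0.32 -0.82  0.01] [ 0.   -0.01 -0.22]
[-0.3  -0.83  0.01] [ 0.   -0.01 -0.22]
[-0.29 -0.83  0.01] [ 0.   -0.01 -0.22]
[-0.27 -0.84  0.01] [ 0.   -0.01 -0.22]
[-0.26 -0.84  0.01] [ 0.   -0.01 -0.22]
t 4.4 q6 1.4634231488782907 F [ 0.3 -0.4 -1.1] M [ 0.024  0.085 -0.003]
[ 403.29462237 -189.90204547  126.08204335] 48.37140044910929
```

View pics/t3.png

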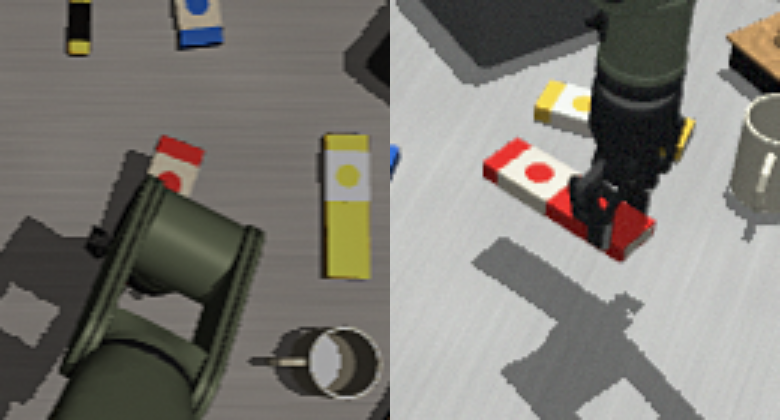

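The pack is lifted and looks level, gripped near its tail. Moving to in front of the feeder.

apply_moves:
  increments: "-0.4 -0.79 0 0 0 -0.22 0; -0.39 -0.79 0 0 0 -0.22 0; -0.37 -0.8 0 0 0 -0.22 0; -0.36 -0.81 0 0 0 -0.22 0; -0.35 -0.81 0 0 -0.05 -0.22 0"

```text
time: 5.0
ee_pos: [380.2, -12.3, 122.0]
orientation: [-3.113, 0.423, 0.011]
force: [0.0, 1.0, -0.8]
finger_gap: 48.3
finger_force: 62.4
```

apply_moves:
  increments: "-0.33 -0.82 0 0 -0.05 -0.22 0; -0.32 -0.82 0 0 0 -0.22 0; -0.3 -0.83 0 0 0 -0.22 0; -0.29 -0.83 0 0 0 -0.22 0; -0.27 -0.84 0 0 0 -0.22 0"

```text
time: 5.5
ee_pos: [360.1, 162.6, 122.4]
orientation: [3.129, -0.285, -0.016]
force: [0.7, 0.2, -0.3]
finger_gap: 48.5
finger_force: 62.4
```

apply_moves:
  increments: "-0.26 -0.84 0.05 0 0 -0.22 0; 0 0 0 0 0 0 0; 0 0 0 0 0 0 0"

```text
time: 5.8
ee_pos: [356.3, 196.5, 120.5]
orientation: [3.131, -0.255, -0.017]
force: [0.9, -0.7, -0.8]
finger_gap: 48.3
finger_force: 62.6
```

```bash
python3 go.py 359.3 195.6 86 -0.166 2
python3 - <<'E'
from h import *
s=manip.sense();print(s["ee_pos"],s["finger_gap"],s["orientation"])
a=manip.get_image("top");b=manip.get_image("side")
cv2.imwrite("pics/t4.png",np.hstack([cv2.resize(a["color"][150:290,180:310],None,fx=3,fy=3),cv2.resize(b["color"][190:330,190:320],None,fx=3,fy=3)]))
E
```

```text
[0.04 0.   0.43] [0.01 0.07 0.02]
[0.04 0.   0.43] [0.01 0.07 0.02]
t 5.8 q6 2.2009216669074028 F [ 0.9 -0.7 -0.8] M [-0.02   0.038 -0.012]
[356.31108522 196.45083871 120.54348931] 48.34176719013969 [ 3.13057196 -0.25532555 -0.01651177]
```

View pics/t4.png

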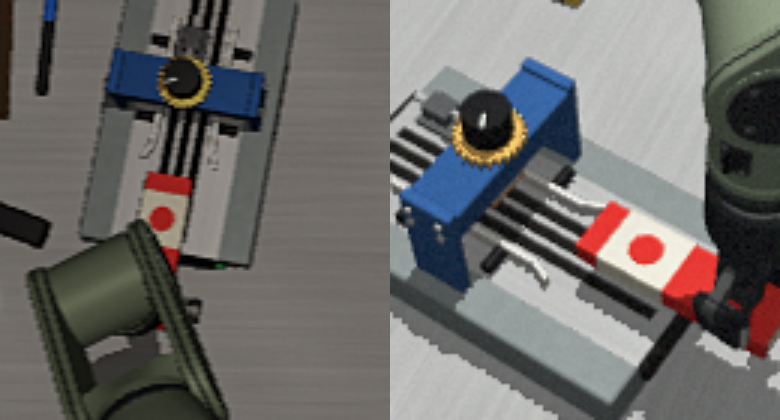

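The pack sits before the feeder, its leading end at crop px (168,183). I'll measure its alignment numerically.

```bash
cat > al.py <<'E'
from h import *
import sys
zt=float(sys.argv[1]); y0,y1=int(sys.argv[2]),int(sys.argv[3])
a=manip.get_image("top"); s=manip.sense(); c=a["color"].astype(int)
b_,g_,r_=c[...,0],c[...,1],c[...,2]
m=((r_>120)&(g_<110)&(b_<110)&(r_>g_+60))|((r_>185)&(r_>b_+12))
m=m.astype(np.uint8); z=np.zeros_like(m); z[y0:y1,222:246]=m[y0:y1,222:246]
n,l,st,_=cv2.connectedComponentsWithStats(z); k=1+np.argmax(st[1:,4]); print(st[k])
o=np.array([596,156.]); th=-.166; u=np.array([np.cos(th),np.sin(th)]); v=np.array([-u[1],u[0]])
L=[]
for row in range(st[k,1],st[k,1]+st[k,3]):
    cs=np.nonzero(l[row]==k)[0]
    e=[px2w(a,(cc,row),zt)[:2]-o for cc in(cs.min()-.5,cs.max()+.5)]
    L.append([e[0]@u,e[0]@v,e[1]@u,e[1]@v]); 
L=np.array(L); print(np.round(L[::3],1))
print("ee feeder",(s["ee_pos"][:2]-o)@u,(s["ee_pos"][:2]-o)@v,s["ee_pos"][2],"tool x yaw-feeder",np.arctan2(*Rn.from_rotvec(s["orientation"]).as_matrix()[[1,0],0])-th)
E
python3 al.py 116 205 240
```

```text
[229 207  15   8  80]
[[ -99.7   24.   -98.5   17.5]
 [-109.6   22.1 -101.4  -23.8]
 [-117.7   10.4 -111.9  -22.4]]
ee feeder -242.24163705948462 -0.6356451565394409 121.19356709450128 tool x yaw-feeder -0.00015582567508370948
```

apply_moves:
  increments: "0.06 0 0.45 0 0.07 0.02 0; 0.04 0 0.45 0 0.07 0 0; 0 0 0 0 0 0 0; 0 0 0 0 0 0 0"

```text
time: 6.35
ee_pos: [361.2, 195.1, 85.8]
orientation: [-3.13, 0.263, -0.004]
force: [1.0, 0.5, -0.6]
finger_gap: 48.6
finger_force: 62.6
```

```bash
python3 go.py 492.4 173.3 83 -0.166 6
python3 - <<'E'
from h import *
s=manip.sense();print(s["ee_pos"],s["finger_gap"],Rn.from_rotvec(s["orientation"]).as_matrix()[2])
a=manip.get_image("top");b=manip.get_image("side")
cv2.imwrite("pics/t5.png",np.hstack([cv2.resize(a["color"][150:250,195:285],None,fx=4,fy=4),cv2.resize(b["color"][220:320,210:310],None,fx=4,fy=4)]))
E
```

```text
[ 0.55 -0.    0.01] [-0.   -0.01 -0.  ]
[ 0.55 -0.    0.01] [-0.   -0.01 -0.  ]
[ 0.55 -0.    0.01] [-0.   -0.01 -0.  ]
[ 0.55 -0.    0.01] [-0.   -0.01 -0.  ]
[ 0.55 -0.    0.01] [-0.   -0.01 -0.  ]
[ 0.55 -0.    0.01] [-0.   -0.01 -0.  ]
t 6.35 q6 2.2085035269129256 F [ 1.   0.5 -0.6] M [ 0.038  0.068 -0.033]
[361.2165943  195.14049782  85.81745451] 48.55045738463635 [ 2.60258930e-03 -2.63315368e-04 -9.99996579e-01]
```

View pics/t5.png

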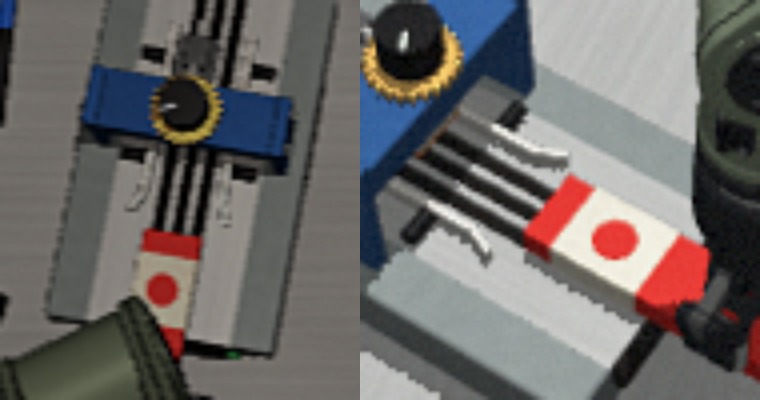

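The pack is level just above the bed and in line with the guide mouth (side crop: leading end at (555,215), mouth at (490,255)–(565,160)). Inserting it.

apply_moves:
  increments: "0.4 0 0.03 0 0 0 0; 0.4 0 0.03 0 0 0 0; 0.4 0 0.02 0 0 0 0; 0.4 0 0 0 0 0 0; 0 0 0 0 0 0 0"

```text
time: 6.95
ee_pos: [427.5, 185.3, 82.9]
orientation: [-3.129, 0.264, -0.009]
force: [0.5, -0.2, -0.9]
finger_gap: 48.2
finger_force: 62.6
```

apply_moves:
  increments: "0.4 0 0 0 0 0 0; 0.4 0 0 0 0 0 0; 0.4 0 0 0 0 0 0; 0.4 0 0 0 0 0 0; 0.15 0 0 0 0 0 0"

```text
time: 7.45
ee_pos: [495.1, 173.5, 83.0]
orientation: [-3.13, 0.262, -0.007]
force: [-0.5, -0.1, -1.1]
finger_gap: 48.3
finger_force: 62.6
```

```bash
python3 go.py 492.4 173.3 80 -0.166 1
python3 - <<'E'
from h import *
s=manip.sense();print(s["ee_pos"],s["wrist_torque"])
a=manip.get_image("top");b=manip.get_image("side")
cv2.imwrite("pics/t6.png",np.hstack([cv2.resize(a["color"][150:250,195:285],None,fx=4,fy=4),cv2.resize(b["color"][205:305,170:270],None,fx=4,fy=4)]))
E
```

```text
[-0.07  0.02  0.07] [-0.02 -0.06 -0.01]
t 7.45 q6 2.0542729643699196 F [-0.5 -0.1 -1.1] M [0.022 0.056 0.035]
[495.13460078 173.54917147  82.98999636] [0.02171956 0.05594495 0.03453182]
```

View pics/t6.png

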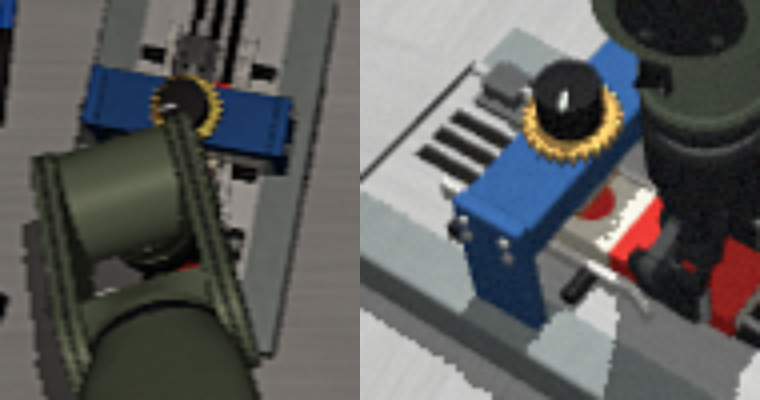

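The pack is between the guides and under the bridge, its red end showing past it at top crop (225,85). Lowering.

apply_moves:
  increments: "-0.02 0 0.06 0 0 0 0; 0 0 0.05 0 0 0 0; 0 0 0 0 0 0 0; 0 0 0 0 0 0 0"

```text
time: 7.95
ee_pos: [491.7, 173.8, 79.7]
orientation: [-3.131, 0.26, -0.005]
force: [-1.3, -1.0, 8.2]
finger_gap: 48.3
finger_force: 63.7
```

apply_moves:
  increments: "0 0 -0.03 0 0 0 0; 0 0 0 0 0 0 80; 0 0 0 0 0 0 100; 0 0 0 0 0 0 100; 0 0 0 0 0 0 100"

```text
time: 8.45
ee_pos: [492.4, 173.8, 79.6]
orientation: [-3.13, 0.261, -0.005]
force: [0.0, 0.1, -0.2]
finger_gap: 85.4
finger_force: 0.0
```

apply_moves:
  increments: "0 0 -0.4 0 0 0 100; 0 0 -0.8 0 0 0 100; -0.3 0 -1 0 0 0 100; -0.3 0 -1 0 0 0 100; -0.3 0 -0.8 0 0 0 100"

```text
time: 8.95
ee_pos: [456.4, 179.9, 241.8]
orientation: [-3.129, 0.261, -0.008]
force: [0.4, 0.1, -0.9]
finger_gap: 85.4
finger_force: 0.0
```

```bash
python3 go.py 596 156 250 1.3 19
python3 - <<'E'
from h import *
s=manip.sense();print(s["ee_pos"],s["finger_gap"],s["joint_pos"])
a=manip.get_image("top");b=manip.get_image("side")
cv2.imwrite("pics/t7.png",np.hstack([cv2.resize(a["color"][140:240,195:285],None,fx=4,fy=4),cv2.resize(b["color"][205:305,170:270],None,fx=4,fy=4)]))
E
```

```text
[ 0.19  0.   -0.01] [ 0.   -0.   -0.96]
[ 0.19  0.01 -0.01] [ 0.   -0.   -0.96]
[ 0.18  0.03 -0.01] [ 0.   -0.   -0.96]
[ 0.18  0.04 -0.01] [ 0.   -0.   -0.96]
[ 0.18  0.06 -0.01] [ 0.   -0.   -0.96]
[ 0.17  0.07 -0.01] [ 0.   -0.   -0.96]
[ 0.17  0.08 -0.01] [ 0.   -0.   -0.96]
[ 0.16  0.1  -0.01] [ 0.   -0.   -0.96]
[ 0.15  0.11 -0.01] [ 0.   -0.   -0.96]
[ 0.14  0.12 -0.01] [ 0.   -0.   -0.96]
[ 0.13  0.13 -0.01] [ 0.   -0.   -0.96]
[ 0.12  0.14 -0.01] [ 0.   -0.   -0.96]
[ 0.11  0.15 -0.01] [ 0.   -0.   -0.96]
[ 0.1   0.16 -0.01] [ 0.   -0.   -0.96]
[ 0.09  0.16 -0.01] [ 0.   -0.   -0.96]
[ 0.07  0.17 -0.01] [ 0.   -0.   -0.96]
[ 0.06  0.18 -0.01] [ 0.   -0.   -0.96]
[ 0.05  0.18 -0.01] [ 0.   -0.   -0.96]
[ 0.03  0.18 -0.01] [ 0.   -0.   -0.96]
t 8.95 q6 2.0903784337648137 F [ 0.4  0.1 -0.9] M [-0.043  0.017 -0.029]
[456.40128541 179.88564549 241.81179685] 85.36732110174913 [ 3.52582227e-01  1.90291017e-01  1.76562803e+00 -1.03122332e-03
  1.18060261e+00  2.09037843e+00]
```

View pics/t7.png

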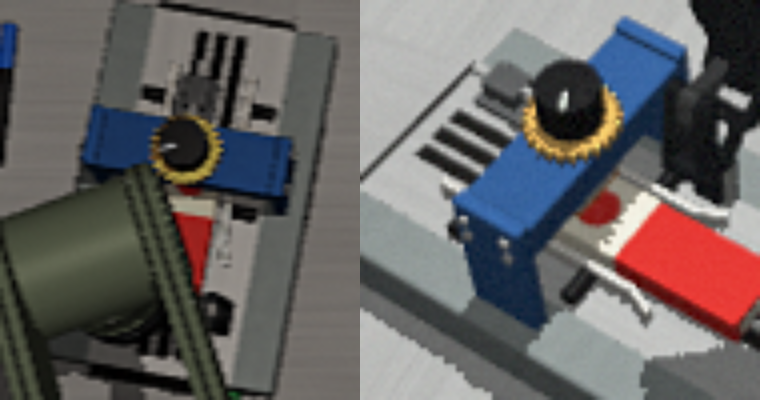

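The pack lies flat between the guides under the gate, its tail free (side crop (700,270)). Moving over the dial while unwinding the last joint.

apply_moves:
  increments: "0.19 0 0 0 0 -1 100; 0.19 0.01 0 0 0 -1 100; 0.18 0.03 0 0 0 -1 100; 0.18 0.04 0 0 0 -1 100; 0.18 0.06 0 0 0 -1 100"

```text
time: 9.55
ee_pos: [493.6, 173.6, 238.6]
orientation: [3.119, 0.371, 0.003]
force: [0.3, -0.1, 0.0]
finger_gap: 85.5
finger_force: 0.0
```

apply_moves:
  increments: "0.17 0.07 0 0 0 -1 100; 0.17 0.08 0 0 0 -1 100; 0.16 0.1 0 0 0 -1 100; 0.15 0.11 0 0 0 -1 100; 0.14 0.12 0 0 0 -1 100"

```text
time: 10.05
ee_pos: [530.4, 168.0, 238.6]
orientation: [2.983, 0.983, 0.002]
force: [0.5, 0.3, -0.7]
finger_gap: 85.6
finger_force: 0.0
```

apply_moves:
  increments: "0.13 0.13 0 0 0 -1 100; 0.12 0.14 0 0 0 -1 100; 0.11 0.15 0 0 0 -1 100; 0.1 0.16 0 0 0 -1 100; 0.09 0.16 0 0 0 -1 100"

```text
time: 10.55
ee_pos: [567.1, 162.8, 238.6]
orientation: [2.728, 1.556, 0.002]
force: [0.7, -0.7, 0.6]
finger_gap: 85.7
finger_force: 0.0
```

apply_moves:
  increments: "0.07 0.17 0 0 0 -1 100; 0.06 0.18 0 0 0 -1 100; 0.05 0.18 0 0 0 -1 100; 0.03 0.18 0 0 0 -1 100; 0 0 0 0 0 -1 100"

```text
time: 11.05
ee_pos: [597.1, 158.9, 238.5]
orientation: [2.365, 2.066, 0.002]
force: [-0.6, -0.4, -0.3]
finger_gap: 85.3
finger_force: 0.0
```

apply_moves:
  increments: "0 0 0 0 0 0 100; 0 0 0 0 0 0 100"

```text
time: 11.25
ee_pos: [596.2, 159.1, 239.1]
orientation: [2.369, 2.061, 0.002]
force: [0.2, -0.6, -0.0]
finger_gap: 85.3
finger_force: 0.0
```

```bash
python3 go.py 596 156 183.5 1.434 3
```

```text
[-0.03  0.    0.46] [ 0.01 -0.   -0.01]
[-0.03  0.    0.46] [ 0.01 -0.   -0.01]
[-0.03  0.    0.46] [ 0.01 -0.   -0.01]
t 11.25 q6 0.38158101885698414 F [ 0.2 -0.6 -0. ] M [-0.048  0.007  0.005]
```

apply_moves:
  increments: "-0.03 0 0.46 0 0 0 100; -0.03 0 0.46 0 0 0 100; -0.02 0 0.46 0 0 0 100; 0 0 0 0 0 0 100; 0 0 0 0 0 0 100"

```text
time: 11.75
ee_pos: [596.2, 156.2, 184.9]
orientation: [2.368, 2.062, 0.004]
force: [0.7, -0.0, -0.1]
finger_gap: 85.2
finger_force: 0.0
```

apply_moves:
  increments: "0 0 0 0 0 0 0; 0 0 0 0 0 0 0; 0 0 0 0 0 0 0; 0 0 0 0 0 0 0; 0 0 0 0 0 0 0"

```text
time: 12.25
ee_pos: [596.7, 156.2, 186.1]
orientation: [2.366, 2.062, 0.007]
force: [-0.2, -0.7, 4.9]
finger_gap: 38.3
finger_force: 60.4
```

apply_moves:
  increments: "0 0 0 0 0 0 0; 0 0 0 0 0 0 0; 0 0 0 0 0 0 0"

```text
time: 12.55
ee_pos: [596.7, 156.2, 186.1]
orientation: [2.366, 2.062, 0.007]
force: [-0.1, -0.5, 5.7]
finger_gap: 38.3
finger_force: 60.4
```

```bash
cat > s.py <<'E'
from h import *
s=manip.sense(); R=Rn.from_rotvec(s["orientation"]).as_matrix()
print("t",round(s["time"],2),"p",np.round(s["ee_pos"],2),"yaw",round(float(np.arctan2(R[1,0],R[0,0])),4),"q6",round(float(s["joint_pos"][5]),3),"F",np.round(s["force"],1),"M",np.round(s["wrist_torque"],3),"gap",s["finger_gap"],"tilt",np.round(R[2],3))
E
python3 s.py
```

```text
t 12.55 p [596.69 156.19 186.09] yaw 1.4335 q6 0.375 F [-0.1 -0.5  5.7] M [-0.057  0.129  0.033] gap 38.31893130888303 tilt [ 0.001  0.005 -1.   ]
```

```bash
cat > m.py <<'E'
from h import *
S=[]
for i in range(4):
    manip.get_image("side"); S.append(manip.sense())
R=Rn.from_rotvec(S[-1]["orientation"]).as_matrix()
yaw=np.mean([np.arctan2(*Rn.from_rotvec(s["orientation"]).as_matrix()[[1,0],0]) for s in S])
mz=[s["wrist_torque"][2] for s in S]; j=[s["joint_torque"][5] for s in S]
print("t",round(S[-1]["time"],2),"turned",round((1.4335-yaw)/.2618,3),"clicks; Mz",round(np.mean(mz),3),"sd",round(np.std(mz),3),"j6",np.round(np.mean(j),3),np.round(np.std(j),4),"F",np.round(S[-1]["force"],1),"q6",round(S[-1]["joint_pos"][5],3),"p",np.round(S[-1]["ee_pos"],1))
E
python3 m.py
```

```text
t 12.75 turned -0.0 clicks; Mz -0.019 sd 0.02 j6 0.001 0.0 F [-1.2 -0.1  4.9] q6 0.375 p [596.7 156.2 186.1]
```

apply_moves:
  increments: "0 0 0 0 0 0.82 0; 0 0 0 0 0 0 0"

```text
time: 12.95
ee_pos: [596.7, 156.2, 186.1]
orientation: [2.434, 1.982, 0.007]
force: [-0.6, -0.1, 5.6]
finger_gap: 37.7
finger_force: 60.7
```

```bash
python3 m.py
```

```text
t 13.15 turned 0.25 clicks; Mz 0.03 sd 0.022 j6 0.046 0.0184 F [-1.4 -0.3  5.7] q6 0.441 p [596.7 156.2 186.1]
```

apply_moves:
  increments: "0 0 0 0 0 0.82 0; 0 0 0 0 0 0.82 0; 0 0 0 0 0 0 0"

```text
time: 13.45
ee_pos: [596.8, 156.1, 186.0]
orientation: [2.559, 1.818, 0.007]
force: [-0.0, -0.9, 5.3]
finger_gap: 37.9
finger_force: 60.7
```

```bash
python3 m.py
```

```text
t 13.65 turned 0.753 clicks; Mz -0.137 sd 0.006 j6 -0.11 0.0184 F [-0.5 -0.3  6.2] q6 0.572 p [596.8 156.2 186.1]
```

apply_moves:
  increments: "0 0 0 0 0 0.82 0; 0 0 0 0 0 0 0"

```text
time: 13.85
ee_pos: [596.8, 156.2, 186.1]
orientation: [2.617, 1.734, 0.008]
force: [-0.8, 0.1, 4.6]
finger_gap: 38.2
finger_force: 60.7
```

```bash
python3 m.py
```

```text
t 14.05 turned 1.002 clicks; Mz 0.008 sd 0.001 j6 0.008 0.0192 F [-0.1 -0.   5.6] q6 0.638 p [596.8 156.2 186.1]
```

apply_moves:
  increments: "0 0 0 0 0 0.82 0; 0 0 0 0 0 0.82 0; 0 0 0 0 0 0.82 0; 0 0 0 0 0 0.81 0; 0 0 0 0 0 0 0"

```text
time: 14.55
ee_pos: [596.9, 156.1, 186.1]
orientation: [2.821, 1.378, 0.009]
force: [-0.2, -0.9, 5.3]
finger_gap: 38.3
finger_force: 60.7
```

```bash
python3 m.py
```

```text
t 14.75 turned 2.001 clicks; Mz -0.002 sd 0.009 j6 0.006 0.0195 F [ 0.  -1.1  4.4] q6 0.899 p [596.9 156.1 186.1]
```

apply_moves:
  increments: "0 0 0 0 0 0.82 0; 0 0 0 0 0 0 0"

```text
time: 14.95
ee_pos: [596.9, 156.1, 186.1]
orientation: [2.865, 1.285, 0.009]
force: [0.1, -1.0, 5.0]
finger_gap: 38.2
finger_force: 60.7
```

```bash
python3 m.py
```

```text
t 15.15 turned 2.252 clicks; Mz 0.043 sd 0.031 j6 0.047 0.0183 F [-0.6 -0.2  5. ] q6 0.965 p [596.9 156.1 186.1]
```

apply_moves:
  increments: "0 0 0 0 0 0.82 0; 0 0 0 0 0 0 0"

```text
time: 15.35
ee_pos: [597.0, 156.1, 186.1]
orientation: [2.906, 1.19, 0.009]
force: [0.0, -0.0, 5.4]
finger_gap: 38.3
finger_force: 60.7
```

```bash
python3 m.py
```

```text
t 15.55 turned 2.503 clicks; Mz -0.043 sd 0.019 j6 -0.028 0.0186 F [ 1.6 -0.7  6. ] q6 1.031 p [596.9 156.  186.1]
```

apply_moves:
  increments: "0 0 0 0 0 0.82 0; 0 0 0 0 0 0 0"

```text
time: 15.75
ee_pos: [597.0, 156.0, 186.1]
orientation: [2.943, 1.093, 0.009]
force: [0.7, -0.1, 5.2]
finger_gap: 38.1
finger_force: 60.7
```

```bash
python3 m.py
```

```text
t 15.95 turned 2.755 clicks; Mz -0.115 sd 0.021 j6 -0.112 0.0178 F [ 0.1 -0.8  5.3] q6 1.096 p [597.  156.1 186.1]
```

apply_moves:
  increments: "0 0 0 0 0 0.81 0; 0 0 0 0 0 0 0"

```text
time: 16.15
ee_pos: [597.0, 156.0, 186.1]
orientation: [2.977, 0.998, 0.009]
force: [0.1, -0.5, 4.7]
finger_gap: 37.9
finger_force: 60.7
```

```bash
python3 m.py
```

```text
t 16.35 turned 3.001 clicks; Mz -0.012 sd 0.037 j6 0.004 0.0189 F [ 0.1 -0.7  4.6] q6 1.161 p [597.  156.  186.1]
```

apply_moves:
  increments: "0 0 0 0 0 0.82 0; 0 0 0 0 0 0 0"

```text
time: 16.55
ee_pos: [597.0, 156.0, 186.1]
orientation: [3.008, 0.9, 0.009]
force: [0.8, -1.1, 4.8]
finger_gap: 38.5
finger_force: 60.7
```

```bash
python3 m.py
```

```text
t 16.75 turned 3.251 clicks; Mz -0.006 sd 0.01 j6 0.048 0.0183 F [-0.1 -1.2  5.3] q6 1.226 p [597.  156.  186.1]
```

apply_moves:
  increments: "0 0 0 0 0 0.41 0; 0 0 0 0 0 0 0"

```text
time: 16.95
ee_pos: [597.0, 156.0, 186.1]
orientation: [3.022, 0.851, 0.009]
force: [0.3, -0.2, 5.3]
finger_gap: 38.3
finger_force: 60.7
```

```bash
python3 m.py
```

```text
t 17.15 turned 3.376 clicks; Mz 0.043 sd 0.016 j6 0.014 0.0088 F [-0.  -1.5  4.7] q6 1.259 p [597.  156.  186.1]
```

apply_moves:
  increments: "0 0 0 0 0 0.41 0; 0 0 0 0 0 0 0"

```text
time: 17.35
ee_pos: [597.0, 156.0, 186.1]
orientation: [3.036, 0.802, 0.009]
force: [0.3, -0.8, 5.8]
finger_gap: 38.5
finger_force: 60.7
```

```bash
python3 m.py
```

```text
t 17.55 turned 3.502 clicks; Mz -0.019 sd 0.009 j6 -0.021 0.0088 F [ 0.1 -1.   4.2] q6 1.292 p [597.  156.  186.1]
```

apply_moves:
  increments: "0 0 0 0 0 0.41 0; 0 0 0 0 0 0 0"

```text
time: 17.75
ee_pos: [597.0, 156.0, 186.0]
orientation: [3.049, 0.752, 0.009]
force: [-0.1, -0.4, 5.0]
finger_gap: 37.9
finger_force: 60.7
```

```bash
python3 m.py
```

```text
t 17.95 turned 3.628 clicks; Mz -0.05 sd 0.028 j6 -0.056 0.0088 F [ 0.9 -0.6  5. ] q6 1.325 p [597.  155.9 186.1]
```

apply_moves:
  increments: "0 0 0 0 0 0.41 0; 0 0 0 0 0 0 0"

```text
time: 18.15
ee_pos: [597.1, 155.9, 186.1]
orientation: [3.061, 0.701, 0.009]
force: [0.4, -1.2, 5.4]
finger_gap: 38.5
finger_force: 60.7
```

```bash
python3 m.py
```

```text
t 18.35 turned 3.753 clicks; Mz -0.109 sd 0.02 j6 -0.092 0.0088 F [ 0.1 -1.   4.6] q6 1.358 p [597.  155.9 186.1]
```

apply_moves:
  increments: "0 0 0 0 0 0.41 0; 0 0 0 0 0 0 0"

```text
time: 18.55
ee_pos: [597.0, 155.9, 186.1]
orientation: [3.072, 0.651, 0.01]
force: [0.6, -1.2, 4.7]
finger_gap: 37.9
finger_force: 60.7
```

```bash
python3 m.py
```

```text
t 18.75 turned 3.879 clicks; Mz -0.173 sd 0.019 j6 -0.136 0.009 F [ 0.3 -1.7  5.1] q6 1.391 p [597.1 155.9 186.1]
```

Still free. Onward through click 4.

apply_moves:
  increments: "0 0 0 0 0 0.4 0; 0 0 0 0 0 0 0"

```text
time: 18.95
ee_pos: [597.1, 155.9, 186.1]
orientation: [3.082, 0.602, 0.009]
force: [1.5, -0.6, 6.5]
finger_gap: 37.9
finger_force: 60.7
```

```bash
python3 m.py
```

```text
t 19.15 turned 3.999 clicks; Mz -0.034 sd 0.022 j6 -0.001 0.009 F [ 0.8 -0.2  4.8] q6 1.422 p [597.1 155.9 186.1]
```

apply_moves:
  increments: "0 0 0 0 0 0.41 0; 0 0 0 0 0 0 0"

```text
time: 19.35
ee_pos: [597.1, 155.9, 186.1]
orientation: [3.091, 0.552, 0.01]
force: [0.6, -1.5, 5.0]
finger_gap: 38.2
finger_force: 60.7
```

```bash
python3 m.py
```

```text
t 19.55 turned 4.123 clicks; Mz 0.107 sd 0.024 j6 0.131 0.009 F [ 1.2 -1.8  4.3] q6 1.455 p [597.1 155.9 186.1]
```

apply_moves:
  increments: "0 0 0 0 0 0.3 0; 0 0 0 0 0 0 0"

```text
time: 19.75
ee_pos: [597.1, 155.9, 186.1]
orientation: [3.098, 0.515, 0.01]
force: [0.8, -0.7, 5.1]
finger_gap: 38.2
finger_force: 60.7
```

```bash
python3 m.py
```

```text
t 19.95 turned 4.215 clicks; Mz 0.067 sd 0.015 j6 0.088 0.0065 F [ 0.5 -1.3  4.8] q6 1.479 p [597.1 155.9 186.1]
```

apply_moves:
  increments: "0 0 0 0 0 0.5 0; 0 0 0 0 0 0 0"

```text
time: 20.15
ee_pos: [597.1, 155.9, 186.1]
orientation: [3.108, 0.452, 0.01]
force: [0.9, -1.3, 3.7]
finger_gap: 38.1
finger_force: 60.7
```

```bash
python3 m.py
```

```text
t 20.35 turned 4.369 clicks; Mz 0.028 sd 0.027 j6 0.017 0.0109 F [ 1.  -0.7  4.7] q6 1.519 p [597.1 155.9 186.1]
```

apply_moves:
  increments: "0 0 0 0 0 0.41 0; 0 0 0 0 0 0 0"

```text
time: 20.55
ee_pos: [597.1, 155.8, 186.1]
orientation: [3.115, 0.401, 0.01]
force: [-0.5, -1.0, 5.1]
finger_gap: 38.1
finger_force: 60.7
```

```bash
python3 m.py
```

```text
t 20.75 turned 4.495 clicks; Mz -0.009 sd 0.037 j6 -0.011 0.0088 F [ 1.5 -1.3  6.1] q6 1.552 p [597.1 155.8 186.1]
```

apply_moves:
  increments: "0 0 0 0 0 0.41 0; 0 0 0 0 0 0 0"

```text
time: 20.95
ee_pos: [597.1, 155.8, 186.0]
orientation: [3.121, 0.351, 0.01]
force: [-0.1, -1.1, 5.7]
finger_gap: 38.5
finger_force: 60.7
```

```bash
python3 m.py
```

```text
t 21.15 turned 4.619 clicks; Mz 0.104 sd 0.03 j6 0.097 0.0089 F [ 1.6 -1.4  6.1] q6 1.585 p [597.1 155.8 186.1]
```

Contact: excess torque of about 0.15 N m, roughly 13 N, at 4.62 clicks, with first touch near 4.5. Backing off through two clicks (4, then 3).

apply_moves:
  increments: "0 0 0 0 0 -0.9 0; 0 0 0 0 0 -0.9 0; 0 0 0 0 0 -0.9 0; 0 0 0 0 0 -0.9 0; 0 0 0 0 0 -0.9 0"

```text
time: 21.65
ee_pos: [597.0, 156.0, 186.1]
orientation: [3.006, 0.908, 0.009]
force: [0.7, -1.2, 5.2]
finger_gap: 38.4
finger_force: 60.7
```

apply_moves:
  increments: "0 0 0 0 0 -0.8 0; 0 0 0 0 0 0 0"

```text
time: 21.85
ee_pos: [597.0, 156.0, 186.1]
orientation: [2.976, 1.001, 0.009]
force: [-0.1, -0.5, 5.0]
finger_gap: 37.9
finger_force: 60.7
```

```bash
python3 m.py
```

```text
t 22.05 turned 3.0 clicks; Mz 0.045 sd 0.026 j6 0.03 0.0192 F [ 0.7 -0.1  5.2] q6 1.161 p [597.  156.1 186.1]
```

apply_moves:
  increments: "0 0 0 0 0 0 60; 0 0 0 0 0 0 100; 0 0 0 0 0 0 100; 0 0 0 0 0 0 100; 0 0 -0.3 0 0 0 100"

```text
time: 22.55
ee_pos: [595.1, 155.9, 195.5]
orientation: [2.978, 1.0, -0.002]
force: [-0.0, -0.5, -0.8]
finger_gap: 85.4
finger_force: 0.0
```

apply_moves:
  increments: "0 0 -0.8 0 0 0 100; 0 0 -1 0 0 0 100; 0 0 -1 0 0 0 100; 0 0 -0.5 0 0 0 100; 0 0 0 0 0 0 100"

```text
time: 23.05
ee_pos: [597.0, 156.4, 333.9]
orientation: [2.977, 1.0, 0.019]
force: [0.0, -0.5, -0.3]
finger_gap: 85.3
finger_force: 0.0
```

```bash
python3 go.py 440 -150 300 0.64 9
```

```text
[-0.86  0.41  0.09] [ 0.01 -0.02  0.01]
[-0.86  0.42  0.09] [ 0.01 -0.02  0.01]
[-0.86  0.42  0.09] [ 0.01 -0.02  0.01]
[-0.86  0.42  0.09] [ 0.01 -0.02  0.01]
[-0.86  0.42  0.09] [ 0.01 -0.02  0.01]
[-0.86  0.42  0.09] [ 0.01 -0.02  0.01]
[-0.86  0.42  0.09] [ 0.01 -0.02  0.01]
[-0.86  0.42  0.09] [ 0.01 -0.02  0.01]
[-0.86  0.42  0.09] [ 0.01 -0.02  0.01]
t 23.05 q6 1.1607737949694195 F [ 0.  -0.5 -0.3] M [ 0.004  0.01  -0.007]
```

apply_moves:
  increments: "-0.8 0.4 0 0 0 0 100; -0.8 0.4 0 0 0 0 100; -0.8 0.4 0 0 0 0 100; -0.8 0.4 0 0 0 0 100; -0.8 0.4 0 0 0 0 100"

```text
time: 23.55
ee_pos: [515.1, -5.4, 327.6]
orientation: [2.978, 1.0, 0.002]
force: [0.3, -0.4, 0.2]
finger_gap: 85.4
finger_force: 0.0
```

apply_moves:
  increments: "-0.8 0.4 0 0 0 0 100; -0.8 0.4 0 0 0 0 100; -0.4 0.2 0 0 0 0 100; 0 0 0 0 0 0 100; 0 0 0 0 0 0 100"

```text
time: 24.05
ee_pos: [476.6, -84.3, 327.9]
orientation: [-2.978, -0.999, -0.004]
force: [0.5, 0.3, 1.1]
finger_gap: 85.5
finger_force: 0.0
```

```bash
python3 s.py
python3 - <<'E'
from h import *
a=manip.get_image("top");b=manip.get_image("side")
cv2.imwrite("pics/t8.png",np.hstack([cv2.resize(a["color"][140:240,195:285],None,fx=4,fy=4,interpolation=cv2.INTER_CUBIC),cv2.resize(b["color"][205:305,170:270],None,fx=4,fy=4,interpolation=cv2.INTER_CUBIC)]))
E
```

```text
t 24.05 p [476.56 -84.28 327.93] yaw 0.6472 q6 0.724 F [0.5 0.3 1.1] M [-0.013 -0.062 -0.083] gap 85.547718402442 tilt [ 0.003  0.001 -1.   ]
```

View pics/t8.png

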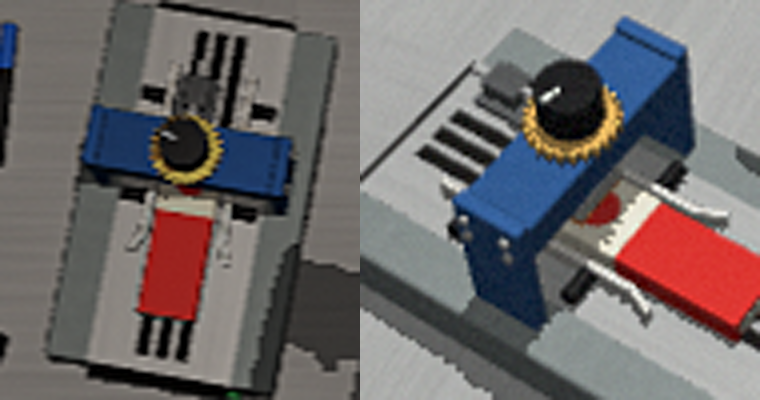

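Run:
```python
from h import *
a=manip.get_image("top"); o=np.array([596,156.]); th=-.166; u=np.array([np.cos(th),np.sin(th)]); v=np.array([-u[1],u[0]])
for c in((138,312),(206,320),(156,211),(211,215)):
    X=px2w(a,(195+c[0]/4-.4,140+c[1]/4-.4),75)[:2]-o; print(np.round([X@u,X@v],1))
```

```text
[-131.4   24. ]
[-127.9  -34.3]
[-43.1  25.5]
[-38.2 -21.7]
```

```bash
python3 -c "
from rig import manip
print(manip.close_job())"
```

```text
the job is handed in; nothing more can be done
None
```

I handed the job in at about 24 s: the red pack lies flat between the guides with its leading end about 40 mm past the gate's middle, the gate touched it at roughly 13 N, and the dial now rests two clicks back, leaving about 4.5 mm of air (result not shown).

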